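Send the tube shuttle past the code reader and brake it at the sampling mark

ROBOT

A 7-joint arm with a two-finger parallel gripper is mounted at the origin on the work surface. World frame = base frame: x ahead of the robot, y to its left, z up, the work surface at z = 0. Lengths are in m, angles in rad, forces in N, time in s.
With the tool pointing down it reaches from about 0.35 to 0.9 m from the base axis. Payload 7.2 kg.
Tool frame: the origin (TCP) lies at the centre of the arm's flange, where the gripper is bolted on; the fingertips stand 173 mm ahead of it and the grasp point (between the pads) lies 155 mm ahead of it; z points along the fingers, y is the line along which they close (so a half turn about z gives the same grasp; the last joint's range is limited). The gripper opens to 85 mm and grips with 20 to 120 N. Pads are 22 mm wide; open, the fingers measure 114 mm over their backs; the gripper's body (76 mm by 85 mm) begins 54 mm behind the grasp point. The pads swing forward as they close: fully open they stand 13 mm farther back than shut.
Start: joints at [-1.404, 0.411, -0.013, 1.596, 0.006, 1.134, -0.082], TCP at [0.145, 0.608, 0.405] pointing down, gripper open.
Joint ranges: [-2.95, 2.95], [-0.29, 1.99], [-1.47, 1.44], [0.14, 2.54], [-1.03, 4.17], [0.13, 1.85], [-2.86, 2.86]. Speed limits (rad/s): [2.39, 2.39, 3.01, 3.01, 3.14, 3.14, 3.14].

INTERFACE

Orientations are given as a rotation vector (axis times angle).
In Python, from bench import status, vision, bot gives the robot as it stands.
- The arm moves only by the tool send_rows, never from a script. Its arguments are lists of equal length, an entry for each row: "delta_pos": the shift along the tool's x, y, z as a fraction of full scale, a list of three; "dr": the turn, a rotation vector about the tool's x, y, z as a fraction of full scale, a list of three; "fingers": the opening, from 0 (shut) to 1 (fully open). A call has 1 to 20 rows; each row is the pose to reach, as a shift and turn from the pose commanded when the call began, along the tool's axes at that moment; what a row does not reach only later rows make up. Full scale, the value 1, is 0.3 m for a shift and 90 degrees for a turn. A row lasts 1/8 s, in which the tool goes at most 62.5 mm and 10.7 degrees, less where a joint would pass 70% of its speed; a pose out of reach is approached as far as the arm can. A call with a number of a shift or a turn outside -1 to 1 is refused whole. A call with a gripper value outside its range is refused whole. The fingers move at their own pace and stop on an object; "force" is the grip in N (left out, the last holds). Time passes only in rows, so rows that repeat a pose let the fingers close. It gives the time, the measured TCP pose, the force, the opening and the grip force at its end, in the units of the state.
- status.get_obs(): the state, without advancing time (a new reading comes with each control period).
- vision.snapshot(name): name is "scene" or "top" or "wrist"; returns a dict with "color" (400x640x3 uint8, blue, green, red), "camera_matrix" (3x3 intrinsics, pixels), "R" (3x3) and "t" (3): a world point X has camera coordinates R X + t. Camera axes: x right, y down, z forward; pixel columns grow to the right and rows downward; lengths in m; the calibration is good to about 2 mm. A picture is of the moment at which its call begins. There is no depth.
- bot.finish_job(): hands the job in; it is judged then, once.
The state is a dict: "t": time; "joints": joint angles; "qvel": joint speeds; "joint_torque": joint torques, N m; "position": TCP position; "eef_rot": TCP orientation; "ft_force": force on the tool from outside, world axes, zero at the start; "ft_torque": the same for the moment, N m; "opening": finger opening in m; "gripper_force": force on a finger pad.
Only numpy, scipy, OpenCV 4.12 (cv2) and the standard library are available. Lean on these libraries where they do the work, as an engineer would, in place of code of your own. Each camera call takes 0.05 s, during which the arm holds its last target. There are 200 camera calls.

TASK

Reach down into the open bay between the two tube racks of the free-running shuttle and push it along its track so that its pointer passes the code reader briskly, at 10 to 25 cm/s, then brake it with your hand against the spring buffer at the back of the bay, without letting it bounce away, so that it comes to rest with the pointer level with the sampling mark, and take your hand away. It must not reach the end stop, take no knock of 8 N or more, never run at 30 cm/s or faster, and the capped tubes on top of the racks and the other things on the bench stay untouched.

Things in the scene. Friction and masses are not known exactly. Their poses are not given: they have to be found in the camera images.
- shuttle (a joint): Travel of the shuttle (two tube racks moving as one, only along the track) in m: 0 at the start end, grows along +y of rail, 0.42 at the end stop. It runs very freely: moving mass nominally 2.5 kg (2.0 to 3.2), viscous drag about 0.5 N per m/s, dry friction about 0.03 N; let go at 0.15 m/s it coasts about 0.5 m.
- rail: Aluminium track 950 long, 76 wide, lying on the bench; origin at the centre of its underside, y along the track towards the end stop (the way to push), x across it away from the robot, z up. Its top, the floor of the bay, is 50 above the bench. Grey end blocks, 100 tall, at both ends.
- stop (a point): Face of the rubber buffer on the end stop, at the track's +y end. At joint value 0.42 the leading rack touches it.
- racks: The shuttle's two equal halves, 100 wide, 110 long (too wide to grip): a tube rack and, towards the other half, a grey buffer housing 40 long, 84 tall above the track's top (134 above the bench). Origin midway between them at the track's top, axes as the rail's. Between the housings is the bay, 260 long, open above and at both sides. Any contact force on racks or buffers must stay below 8 N.
- tubes: The capped tubes in both racks, beginning 42 behind the bay's ends and standing to 80 above the track's top (130 above the bench). Origin as racks. Not to be touched.
- buffer_lead (a joint): Compression in m (0 to 0.018) of the spring plunger at the bay's +y end. Its metal block, 92 wide, 5 to 79 above the track's top, stands 20 out of the housing into the bay and springs back at 150 N/m with hardly any damping: a shuttle that runs against a still hand bounces off again. The hand pushes the shuttle on here, towards +y.
- buffer_trail (a joint): The same at the bay's -y end (pressed towards -y), 150 N/m, stroke 0.018 m. The hand slows the shuttle here: braking force = 150 N/m x compression.
- face_lead (a point): Centre of the lead plunger's face, 42 above the track's top; 220 from face_trail when neither is pressed. Moves with the plunger.
- face_trail (a point): Centre of the trail plunger's face, 42 above the track's top. Moves with the plunger.
- pointer (a point): Tip of the small black pointer (20 long, 6 wide, 50 above the track's top) on the far side (+x of the rail) of the leading half: 180 ahead (+y) of the bay's centre.
- reader: Code reader: cream head 60 x 56 x 45 on a dark post, 112 tall, standing beside the track on its far side. Origin under its head, on the bench; axes as the rail's. Stays put.
- scan_line (a point): The reader's line across the track. The pointer passes the reader while it is within 25 of this line, measured along the track; somewhere in there the shuttle must be going 0.10 to 0.25 m/s towards the stop.
- marker: Sampling mark: steel upright 14 wide, 110 tall, with a black line, on a dark foot beside the track on its far side, nearer the end stop than the reader. Origin under the upright, on the bench; axes as the rail's. Stays put.
- mark (a point): The mark's line across the track (y along the track): the pointer must come to rest level with it, within 12 along the track.
- jar: Small closed specimen jar with a red lid, 48 across, 75 tall; origin under its centre. A bystander to leave alone.
- reagent: White round reagent bottle, 68 across, 150 tall; origin under its centre. A bystander to leave alone.
- glovebox: Cardboard glove box 120 x 220 x 75; origin under its centre. A bystander to leave alone.
- tray: Low white open tray with dividers, 160 x 100 x 35; origin under its centre. A bystander to leave alone.
- beaker: Clear open beaker, 64 across, 85 tall; origin under its centre. A bystander to leave alone.
- scanner: Black hand scanner on its round stand, about 120 tall; origin under its centre. A bystander to leave alone.
- sample_pot: Small clear pot with a yellow screw lid, 44 across, 64 tall; origin under its centre. A bystander to leave alone.
Not all that is in view belongs to the job. Leave any blue or turquoise look-alike of the marker alone.

How it is judged:
On the way, in this order (a step that is already met when the one before it is completed fails the run):
1. the pointer passes the reader at a brisk speed towards the stop (y of pointer in the frame of scan_line between -0.025 and 0.025 m and velocity of joint shuttle between 0.095 and 0.26 m/s), for 0.03 s.
2. the shuttle rests with its pointer at the mark (y of pointer in the frame of mark between -0.012 and 0.012 m and velocity of joint shuttle between -0.01 and 0.01 m/s), for 1 s.
At the end, for the whole second after the job is handed in: The pointer is within 12 mm of the mark along the track, the shuttle is at rest (under 10 mm/s) and the hand is clear of it (all of step 2); the robot touches nothing.
It fails at once if the shuttle reaches the end stop (value of joint shuttle above 0.417 m).
It fails at once if the racks take a knock or push of 8 N or more (contact force between anything else and racks above 8 N).
It fails at once if the shuttle runs at 0.30 m/s or faster (velocity of joint shuttle above 0.3 m/s or velocity of joint shuttle below -0.3 m/s).
It fails at once if the tubes are touched (contact force between anything else and tubes above 0.5 N).
It fails at once if a bystander is disturbed (distance of any of jar, reagent, glovebox, tray, beaker, scanner, sample_pot from where it was at the start of the episode above 0.02 m).
It also fails if it takes over 42 s, if anything falls off the work surface, if the arm or the gripper's body presses on something with over 40 N, if the wrist force passes 120 N, or if a joint passes its speed limit or range.

## Working session

There is one attempt and no reset: what is moved stays moved. The work goes in short steps, Python scripts to look and compute and a tool call to move; the robot and the scene stay as the last step left them, time stands still between calls to the robot, and variables do not carry over. Pictures are saved under pics/ and viewed, at most 10 in all, crops included, and the job is handed in when it is done.

Besides the shell and the picture viewer there is one more tool, called as name(argument=value, ...) on one line, values as JSON. send_rows: Moves the arm, as the interface text tells. Its arguments: {"type":"object","properties":{"delta_pos":{"type":"array","items":{"type":"array","items":{"type":"number"}}},"dr":{"type":"array","items":{"type":"array","items":{"type":"number"}}},"fingers":{"type":"array","items":{"type":"number"}},"force":{"type":"number"}},"required":["delta_pos","dr","fingers"]}

```bash
mkdir -p pics; python3 - <<'E'
from bench import status, vision
import cv2,json,numpy as np,pickle
o=status.get_obs();print(o)
for n in("scene","top"):
    s=vision.snapshot(n);cv2.imwrite(f"pics/{n}0.png",s["color"]);pickle.dump(s,open(n+".pkl","wb"))
    print(n,s["camera_matrix"],-s["R"].T@s["t"],s["R"])
E
```

```text
{'t': 0.0, 'joints': array([-1.40416957,  0.41189384, -0.01270759,  1.59706193,  0.00559725,
        1.13428574, -0.08221487]), 'qvel': array([-2.44683262e-04,  2.05321143e-03, -1.00089302e-03, -8.74807870e-05,
       -7.56878069e-04, -3.46668429e-04, -1.08172271e-03]), 'joint_torque': array([ 3.91234989e-04, -6.00638866e+01,  6.81990478e-01, -2.99411023e+01,
        1.36273156e-02,  1.04601149e-02,  2.22090813e-05]), 'position': array([0.14539345, 0.60762585, 0.40384932]), 'eef_rot': array([-3.68001864e-01, -3.11988755e+00,  2.53128674e-03]), 'ft_force': array([ 0.09072453, -1.02049262, -0.16935096]), 'ft_torque': array([-0.02139672,  0.00839076, -0.05106419]), 'gripper_force': 0.0, 'opening': 0.08514282139750227}
scene [[428.2173865    0.         320.13902558]
 [  0.         428.2173865  202.13790193]
 [  0.           0.           1.        ]] [1.29221284 0.5031481  0.79581402] [[-0.493693    0.86960931  0.00684689]
 [ 0.55584995  0.32160158 -0.76655284]
 [-0.66880345 -0.37463593 -0.64214474]]
top [[399.29667066   0.         324.20103836]
 [  0.         399.29667066 189.22947502]
 [  0.           0.           1.        ]] [0.3770507  0.08760701 1.05529534] [[-0.01893014 -0.99981975  0.00145834]
 [-0.98169205  0.01831038 -0.18959287]
 [ 0.18953199 -0.00502066 -0.98186171]]
```

View pics/scene0.png

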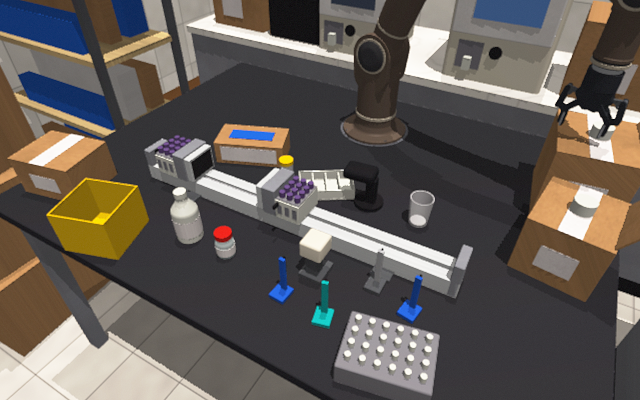

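View pics/top0.png

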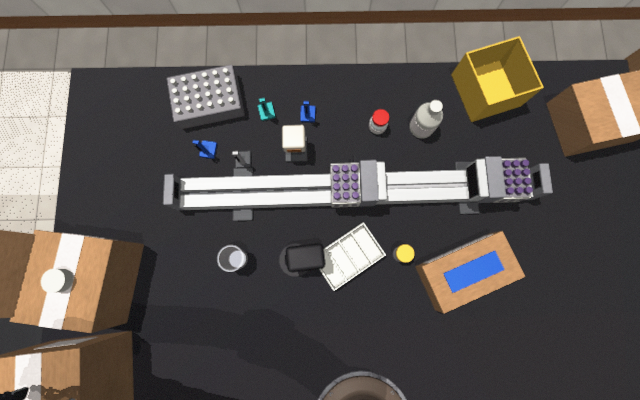

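The scene view shows the racks at (180,155) and (285,195), reader at (315,245), steel mark at (380,268), with blue and turquoise look-alikes nearby. In the top view the track runs from (545,178) to (170,190), with the reader at (293,140) and the mark at (240,157).

```bash
python3 - <<'E'
import cv2,numpy as np
t=cv2.imread("pics/top0.png");s=cv2.imread("pics/scene0.png")
R=lambda i,k:cv2.resize(i,None,fx=k,fy=k,interpolation=cv2.INTER_CUBIC)
def grid(i,x0,y0,k):
    i=R(i,k)
    for x in range(-(-x0//20)*20,x0+i.shape[1]//k,20):cv2.putText(i,str(x),((x-x0)*k,8),0,.32,(0,255,255),1);cv2.line(i,((x-x0)*k,10),((x-x0)*k,16),(0,255,255),1)
    for y in range(-(-y0//20)*20,y0+i.shape[0]//k,20):cv2.putText(i,str(y),(0,(y-y0)*k+4),0,.32,(0,255,255),1);cv2.line(i,(22,(y-y0)*k),(28,(y-y0)*k),(0,255,255),1)
    return i
cv2.imwrite("pics/a.png",np.vstack([grid(t[120:220,155:355],155,120,3),grid(t[120:220,355:555],355,120,3)]))
cv2.imwrite("pics/b.png",grid(s[130:300,140:340],140,130,3)); cv2.imwrite("pics/c.png",grid(s[180:310,250:480],250,180,3))
E
```

```text
(no output)
```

View pics/a.png

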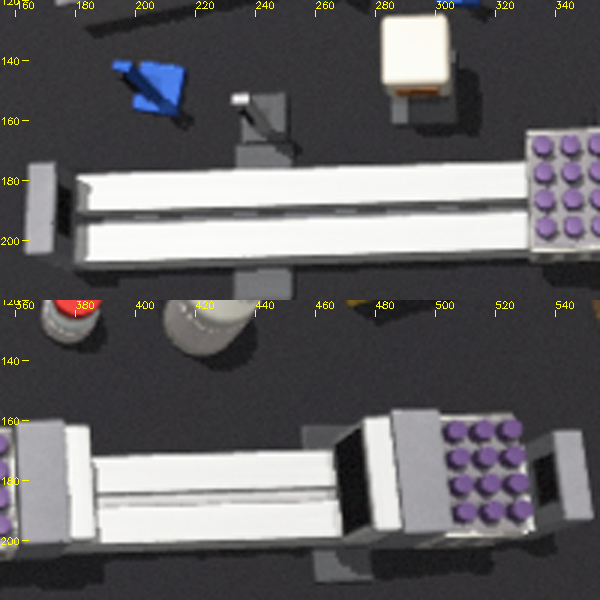

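View pics/c.png

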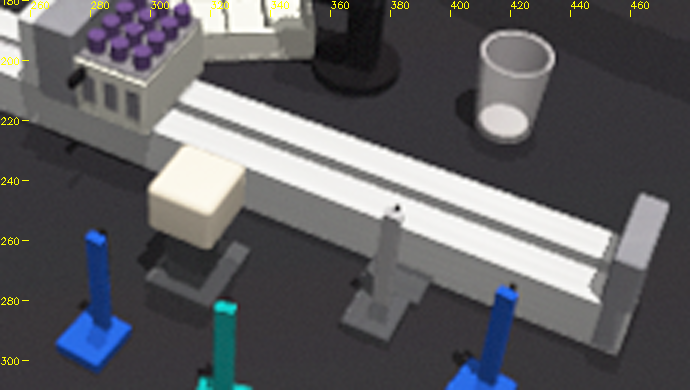

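View pics/b.png

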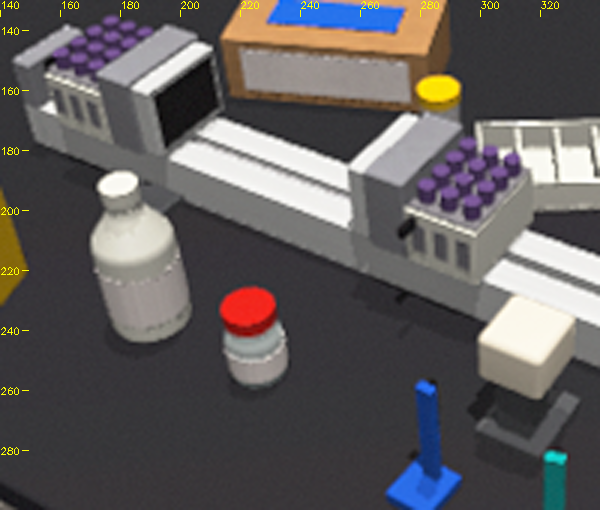

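The top crop shows the white lead plunger's face edge at about (386,180), the trail face edge at (478,178), the mark's top at (235,153), the reader's top at (293.5,137), and the end blocks at (168,189) and (546,178). The scene crops show the black pointer tip at about (274,208) and the mark's top at (382,250).

```bash
cat > h.py <<'E'
import numpy as np,pickle
def back(s,p,z):
    d=s["R"].T@np.linalg.inv(s["camera_matrix"])@[p[0],p[1],1];c=-s["R"].T@s["t"];return c+d*(z-c[2])/d[2]
def proj(s,X):
    v=s["camera_matrix"]@(s["R"]@X+s["t"]);return v[:2]/v[2]
def tri(s1,p1,s2,p2):
    A=[];b=[]
    for s,p in((s1,p1),(s2,p2)):
        P=s["camera_matrix"]@np.c_[s["R"],s["t"]]
        for i in(0,1):
            r=p[i]*P[2]-P[i];A.append(r[:3]);b.append(-r[3])
    return np.linalg.lstsq(np.array(A),np.array(b),rcond=None)[0]
E
python3 - <<'E'
from h import *
np.set_printoptions(precision=4,suppress=True)
T=pickle.load(open("top.pkl","rb"));S=pickle.load(open("scene.pkl","rb"))
e1=back(T,(168.2,189.3),.1);e0=back(T,(546,178.3),.1);d=(e1-e0);L=np.linalg.norm(d);d/=L
print("ends",e0,e1,L,"yaw of rail",np.arctan2(-d[0],d[1]))
n=np.array([d[1],-d[0],0]);c=(e0+e1)/2
f=lambda X:(np.round((X-c)@d,4),np.round((X-c)@n,4),np.round(X,4))
M=back(T,(235,153),.11);Rd=back(T,(293.5,136.8),.112);FL=back(T,(385.7,180.3),.129);FT=back(T,(478.5,178),.129)
for k,v in dict(mark=M,reader=Rd,FL=FL,FT=FT).items():print(k,f(v),proj(S,v))
print("tri mark",f(tri(T,(235,153),S,(382.3,250))))
mid=(FL+FT)/2;print("dist",(FL-FT)@d)
P=mid+.18*d+.06*n;P[2]=.1;print("pointer pred",f(P),proj(S,P))
for m in(.05,.06,.07):print("pointer meas on plane n",m)
# pointer from scene: z=.1
print("ptr scene z=.1",f(back(S,(274,208),.1)))
for nm,pt,z in(("FLs",(0,0),0),):pass
E
```

```text
ends [ 0.5786 -0.4615  0.1   ] [0.5684 0.4625 0.1   ] 0.9240694115105929 yaw of rail 0.011076274245147687
mark (np.float64(0.2984), np.float64(0.0839), array([0.6541, 0.2999, 0.11  ])) [380.763  250.0962]
reader (np.float64(0.1542), np.float64(0.1206), array([0.6923, 0.1561, 0.112 ])) [315.5673 237.0497]
FL (np.float64(-0.064), np.float64(0.0005), array([ 0.5747, -0.0635,  0.129 ])) [265.4482 175.4203]
FT (np.float64(-0.2849), np.float64(-0.0004), array([ 0.5762, -0.2843,  0.129 ])) [200.4886 152.2279]
tri mark (np.float64(0.3), np.float64(0.0831), array([0.6533, 0.3014, 0.1104]))
dist 0.2208651573768764
pointer pred (np.float64(0.0055), np.float64(0.06), array([0.6335, 0.0067, 0.1   ])) [275.7679 205.1562]
pointer meas on plane n 0.05
pointer meas on plane n 0.06
pointer meas on plane n 0.07
ptr scene z=.1 (np.float64(0.0078), np.float64(0.0713), array([0.6447, 0.0091, 0.1   ]))
```

```bash
cat > m.py <<'E'
import numpy as np
from scipy.spatial.transform import Rotation as Ro
from bench import status
d=np.array([-.0111,1,0]);d/=np.linalg.norm(d);n=np.array([d[1],-d[0],0]);c=np.array([.5735,.0005,0])
z=np.array([0,0,-1.]);Rt=np.c_[np.cross(d,z),d,z]
def W(s,nn,h):return c+s*d+nn*n+[0,0,h]
def delta(target,o=None):
    o=o or status.get_obs();R=Ro.from_rotvec(o["eef_rot"]).as_matrix()
    return np.round(R.T@(target-o["position"])/.3,4),np.round(Ro.from_matrix(R.T@Rt).as_rotvec()/(np.pi/2),4)
def pose(o=None):
    o=o or status.get_obs();p=o["position"]-c
    return dict(t=round(o["t"],3),s=round(p@d,4),n=round(p@n,4),z=round(p[2],4),F=np.round(o["ft_force"],2),op=round(o["opening"],4))
E
python3 -c "
from m import *
print(pose(),W(-.1745,0,.4));print(delta(np.array([.40,.36,.40])))"
```

```text
{'t': 0.1, 's': np.float64(0.6119), 'n': np.float64(-0.4214), 'z': np.float64(0.4039), 'F': array([ 0.13, -0.16, -0.12]), 'op': 0.0852} [ 0.57543683 -0.17398925  0.4       ]
(array([-1.0175, -0.6055,  0.0141]), array([-0.001 , -0.    , -0.1565]))
```

send_rows(delta_pos=[[-0.12,-0.08,0],[-0.28,-0.17,0],[-0.45,-0.28,0],[-0.61,-0.38,0],[-0.78,-0.49,0],[-0.9,-0.57,0],[-0.95,-0.6,0],[-0.95,-0.6,0]], dr=[[0,0,-0.03],[0,0,-0.06],[0,0,-0.09],[0,0,-0.12],[0,0,-0.15],[-0.001,0,-0.1565],[-0.001,0,-0.1565],[-0.001,0,-0.1565]], fingers=[1,1,1,1,1,1,1,1])

```text
t: 1.1
position: [0.3811, 0.3661, 0.4045]
eef_rot: [0.014, -3.141, -0.002]
ft_force: [-0.4, 1.0, 0.4]
opening: 0.0859
gripper_force: 0.0
```

```bash
python3 -c "
from m import *
print(pose(),delta(W(-.06,0,.38)),delta(W(-.1745,0,.225)))"
```

```text
{'t': 1.1, 's': np.float64(0.3677), 'n': np.float64(-0.1883), 'z': np.float64(0.4045), 'F': array([-0.43,  0.97,  0.39]), 'op': 0.0859} (array([-0.6306, -1.4246,  0.0797]), array([ 0.0009, -0.    , -0.0013])) (array([-0.6314, -1.807 ,  0.5958]), array([ 0.0009, -0.    , -0.0013]))
```

send_rows(delta_pos=[[-0.06,-0.1,0],[-0.16,-0.25,0],[-0.26,-0.4,0],[-0.36,-0.55,0],[-0.47,-0.71,0],[-0.57,-0.87,0],[-0.631,-0.96,0]], dr=[[0,0,0],[0,0,0],[0,0,0],[0,0,0],[0,0,0],[0,0,0],[0,0,0]], fingers=[1,1,1,1,1,1,1])

```text
t: 1.98
position: [0.5741, 0.0803, 0.404]
eef_rot: [-0.018, 3.141, 0.002]
ft_force: [-0.4, 0.5, -0.3]
opening: 0.0853
gripper_force: 0.0
```

```bash
python3 -c "
from m import *
print(pose(),delta(W(-.1745,0,.225)))"
```

```text
{'t': 1.975, 's': np.float64(0.0798), 'n': np.float64(0.0015), 'z': np.float64(0.404), 'F': array([-0.41,  0.49, -0.3 ]), 'op': 0.0853} (array([ 0.0052, -0.8486,  0.5955]), array([0.0009, 0.0001, 0.0001]))
```

send_rows(delta_pos=[[0.0,-0.1,0],[0.003,-0.26,0],[0.005,-0.43,0],[0.005,-0.6,0],[0.005,-0.75,0],[0.005,-0.83,0],[0.005,-0.8486,0.08],[0.005,-0.8486,0.2],[0.005,-0.8486,0.3],[0.005,-0.8486,0.36],[0.005,-0.8486,0.36]], dr=[[0,0,0],[0,0,0],[0,0,0],[0,0,0],[0,0,0],[0,0,0],[0,0,0],[0,0,0],[0,0,0],[0,0,0],[0,0,0]], fingers=[1,1,1,1,1,1,1,1,1,1,1])

```text
t: 3.35
position: [0.5748, -0.1723, 0.2946]
eef_rot: [0.02, -3.139, -0.004]
ft_force: [-0.4, -1.0, -0.0]
opening: 0.0857
gripper_force: 0.0
```

```bash
python3 -c "
from m import *
import cv2
from bench import vision
print(pose(),delta(W(-.1745,0,.225)))
s=vision.snapshot('scene');t=vision.snapshot('top')
R=lambda i:cv2.resize(i,None,fx=2,fy=2,interpolation=2)
cv2.imwrite('pics/d.png',np.vstack([R(s['color'][80:300,140:460]),R(t['color'][140:210,280:600])]))"
```

```text
{'t': 3.35, 's': np.float64(-0.1728), 'n': np.float64(-0.0007), 'z': np.float64(0.2946), 'F': array([-0.4 , -1.04, -0.04]), 'op': 0.0857} (array([-0.0027, -0.0064,  0.232 ]), array([ 0.0016, -0.0014,  0.0012]))
```

View pics/d.png

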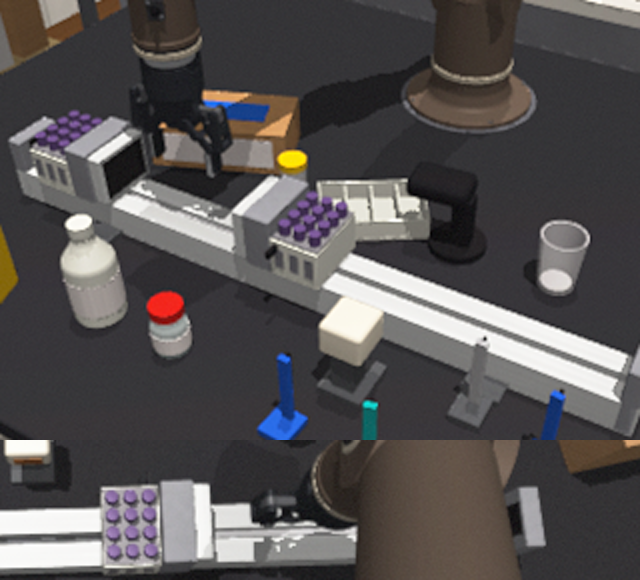

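The hand is centred over the bay between the plungers: the trail face is at about (125,165) and the lead block at (245,225) in this crop. The shuttle is still at its start and nothing is touching it.

send_rows(delta_pos=[[0,0,0.05],[0,0,0.13],[0,0,0.2],[0,0,0.242],[0,0,0.242],[0,0,0.242]], dr=[[0,0,0],[0,0,0],[0,0,0],[0,0,0],[0,0,0],[0,0,0]], fingers=[1,1,1,1,1,1])

```text
t: 4.2
position: [0.5749, -0.1739, 0.224]
eef_rot: [-0.017, 3.14, 0.002]
ft_force: [-0.2, -0.1, 0.1]
opening: 0.0854
gripper_force: 0.0
```

```bash
python3 - <<'E'
from m import *
import cv2,pickle
from bench import vision
print(pose())
s=vision.snapshot('scene');pickle.dump(s,open('s1.pkl','wb'))
# travel tracker: template match of rack/pointer patch, along projected rail direction
from h import *
g=s['color'];P=lambda x:proj(s,W(.0055+x,.06,.1))
print([np.round(P(x),1) for x in(0,.1,.2,.3)])
b=cv2.resize(g[110:270,160:330],None,fx=3.5,fy=3.5,interpolation=2);cv2.imwrite('pics/e.png',b)
E
cat > sim.py <<'E'
import numpy as np
def sim(m,hv,x0,v0,hs0,T,k=150,dt=.001,L=.057,fl=-.064,ft=-.285):
    # hv(t) hand speed; x shuttle travel; hs hand centre s
    x,v,h=x0,v0,hs0;out=[]
    for i in range(int(T/dt)):
        t=i*dt;h+=hv(t)*dt
        cl=max(0,h+L-(fl+x));ct=max(0,(ft+x)-(h-L))
        F=k*cl-k*ct-.5*v-.03*np.sign(v);a=F/m
        vn=v+a*dt
        if cl==ct==0 and v*vn<=0:vn=0
        v=vn;x+=v*dt;out.append((t,x,v,h,cl,ct))
    return np.array(out)
if __name__=="__main__":
    for m in(2,2.5,3.2):
        for vh in(.075,.085,.095):
            o=sim(m,lambda t:vh*min(1,t/.25),0,0,-.1745,4)
            r=o[np.argmin(abs(o[:,1]-.1485))];j=np.argmax(o[:,5]>0);sep=o[np.argmax(o[:,2])]
            print(m,vh,"vmax t",sep[0].round(2),sep[2].round(3),"reader v",r[2].round(3),"contact t,x,v",o[j,:3].round(3),"final",o[-1,1:3].round(3),"maxc",o[:,4:].max(0).round(4))
E
python3 sim.py
```

```text
{'t': 4.2, 's': np.float64(-0.1744), 'n': np.float64(-0.0006), 'z': np.float64(0.224), 'F': array([-0.16, -0.1 ,  0.09]), 'op': 0.0854}
[array([275.7, 205.1]), array([310.3, 218.3]), array([347.4, 232.4]), array([387.4, 247.5])]
2 0.075 vmax t 1.2 0.147 reader v 0.102 contact t,x,v [0. 0. 0.] final [0.275 0.043] maxc [0.0089 0.    ]
2 0.085 vmax t 1.12 0.166 reader v 0.125 contact t,x,v [0. 0. 0.] final [0.322 0.05 ] maxc [0.0101 0.    ]
2 0.095 vmax t 1.05 0.186 reader v 0.147 contact t,x,v [0. 0. 0.] final [0.37  0.058] maxc [0.0112 0.    ]
2.5 0.075 vmax t 1.25 0.147 reader v 0.112 contact t,x,v [0. 0. 0.] final [0.303 0.059] maxc [0.0099 0.    ]
2.5 0.085 vmax t 1.16 0.167 reader v 0.135 contact t,x,v [0. 0. 0.] final [0.355 0.069] maxc [0.0112 0.    ]
2.5 0.095 vmax t 1.1 0.186 reader v 0.157 contact t,x,v [0. 0. 0.] final [0.407 0.078] maxc [0.0125 0.    ]
3.2 0.075 vmax t 1.3 0.147 reader v 0.122 contact t,x,v [0. 0. 0.] final [0.329 0.076] maxc [0.0112 0.    ]
3.2 0.085 vmax t 1.22 0.167 reader v 0.143 contact t,x,v [3.733 0.36  0.093] final [0.383 0.08 ] maxc [0.0127 0.0008]
3.2 0.095 vmax t 1.15 0.187 reader v 0.165 contact t,x,v [2.936 0.321 0.127] final [0.398 0.052] maxc [0.0141 0.0041]
```

View pics/e.png

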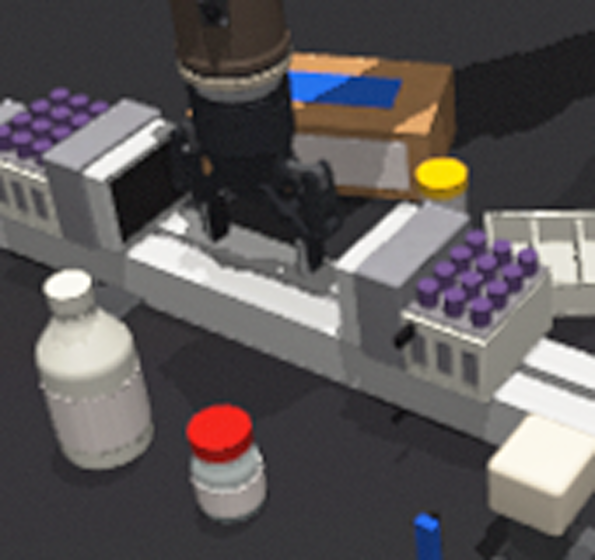

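The fingers stand inside the bay, clear of both plungers, and the pointer is at crop (405,333). Next I write the travel tracker and test it on the reference picture.

```bash
cat > track.py <<'E'
from m import *
from h import *
import cv2,pickle
ref=pickle.load(open('s1.pkl','rb'))
S,N=np.meshgrid(np.arange(-.045,.068,.002),np.arange(-.05,.051,.002));Z=np.full_like(S,.133)
S2,Z2=np.meshgrid(np.arange(-.045,.068,.002),np.arange(.06,.131,.002));N2=np.full_like(S2,.05)
X=np.r_[np.c_[S.ravel(),N.ravel(),Z.ravel()],np.c_[S2.ravel(),N2.ravel(),Z2.ravel()]]
def samp(im,x):
    P=c+np.outer(X[:,0]+x,d)+np.outer(X[:,1],n)+np.outer(X[:,2],[0,0,1])
    v=(P@im['R'].T+im['t'])@im['camera_matrix'].T
    u=(v[:,:2]/v[:,2:]).astype(np.float32)
    g=cv2.GaussianBlur(im['color'],(0,0),.8).astype(np.float32)
    return cv2.remap(g,u[None,:,0],u[None,:,1],cv2.INTER_LINEAR)[0]
r0=samp(ref,0)
def travel(im):
    xs=np.arange(-.01,.4,.001);e=np.array([np.median(abs(samp(im,x)-r0).sum(1)) for x in xs]);i=e.argmin()
    return round(float(xs[i]),4),round(float(e[i]),1)
E
cat > look.py <<'E'
from track import *
from bench import vision
im=[];p=[]
for i in range(3):
    p.append(pose());im.append(vision.snapshot('scene'))
print(p[0]);print(p[-1]['t'],p[-1]['s']);print([travel(i) for i in im],"now",pose()['t'])
pickle.dump(im[-1],open('last.pkl','wb'))
E
python3 -c "
from track import *
print(travel(ref),travel(pickle.load(open('scene.pkl','rb'))))"
```

```text
(-0.0, 0.0) (-0.0, 1.1)
```

send_rows(delta_pos=[[0,0.01,0],[0,0.04,0],[0,0.0775,0],[0,0.115,0],[0,0.1525,0],[0,0.19,0],[0,0.2275,0],[0,0.265,0],[0,0.3025,0],[0,0.34,0]], dr=[[0,0,0],[0,0,0],[0,0,0],[0,0,0],[0,0,0],[0,0,0],[0,0,0],[0,0,0],[0,0,0],[0,0,0]], fingers=[1,1,1,1,1,1,1,1,1,1])

```text
t: 5.5
position: [0.5734, -0.0709, 0.2234]
eef_rot: [-0.018, 3.141, 0.003]
ft_force: [0.2, -0.2, 0.9]
opening: 0.0856
gripper_force: 0.0
```

```bash
python3 look.py
```

```text
{'t': 5.5, 's': np.float64(-0.0714), 'n': np.float64(-0.0009), 'z': np.float64(0.2234), 'F': array([ 0.23, -0.23,  0.94]), 'op': 0.0856}
5.6 -0.0704
[(0.091, 7.3), (0.099, 7.0), (0.106, 7.7)] now 5.65
```

send_rows(delta_pos=[[0,0.03,0],[0,0.075,0],[0,0.125,0],[0,0.175,0],[0,0.222,0]], dr=[[0,0,0],[0,0,0],[0,0,0],[0,0,0],[0,0,0]], fingers=[1,1,1,1,1])

```text
t: 6.28
position: [0.5726, -0.0037, 0.2235]
eef_rot: [-0.019, 3.141, 0.003]
ft_force: [0.1, 0.8, 0.4]
opening: 0.0852
gripper_force: 0.0
```

```bash
sed 's/range(3)/range(2)/' look.py>look2.py; python3 look2.py
```

```text
{'t': 6.275, 's': np.float64(-0.0041), 'n': np.float64(-0.0009), 'z': np.float64(0.2235), 'F': array([0.07, 0.79, 0.41]), 'op': 0.0852}
6.325 -0.002
[(0.189, 8.9), (0.194, 9.3)] now 6.375
```

send_rows(delta_pos=[[0,0.035,0],[0,0.085,0],[0,0.125,0],[0,0.153,0],[0,0.172,0],[0,0.191,0],[0,0.21,0],[0,0.228,0],[0,0.247,0],[0,0.266,0],[0,0.285,0],[0,0.304,0],[0,0.315,0]], dr=[[0,0,0],[0,0,0],[0,0,0],[0,0,0],[0,0,0],[0,0,0],[0,0,0],[0,0,0],[0,0,0],[0,0,0],[0,0,0],[0,0,0],[0,0,0]], fingers=[1,1,1,1,1,1,1,1,1,1,1,1,1])

```text
t: 8.0
position: [0.5716, 0.0899, 0.2237]
eef_rot: [-0.018, 3.141, 0.003]
ft_force: [0.6, 0.6, -0.1]
opening: 0.0854
gripper_force: 0.0
```

```bash
python3 look.py
```

```text
{'t': 8.0, 's': np.float64(0.0894), 'n': np.float64(-0.0009), 'z': np.float64(0.2237), 'F': array([ 0.65,  0.61, -0.15]), 'op': 0.0854}
8.1 0.0894
[(0.274, 12.8), (0.274, 12.9), (0.274, 12.8)] now 8.15
```

```bash
python3 - <<'E'
from track import *
s=pickle.load(open('last.pkl','rb'));x0,y0,k=270,130,4
b=cv2.resize(s['color'][y0:y0+150,x0:x0+180],None,fx=k,fy=k,interpolation=2)
for nm,P in dict(ptr=W(.0055+.274,.07,.1),markatptr=W(.299,.07,.1),marktop=W(.299,.0835,.11),lead=W(.21,.046,.129),lead2=W(.21,.046,.055)).items():
    u=proj(s,P);print(nm,u.round(1));cv2.circle(b,tuple(int(a) for a in((u-[x0,y0])*k)),3,(0,0,255),1)
cv2.imwrite('pics/f.png',b)
E
```

```text
ptr [374.9 246.3]
markatptr [383.  249.3]
marktop [381.1 250.1]
lead [352.5 220.3]
lead2 [350.8 242.9]
```

View pics/f.png

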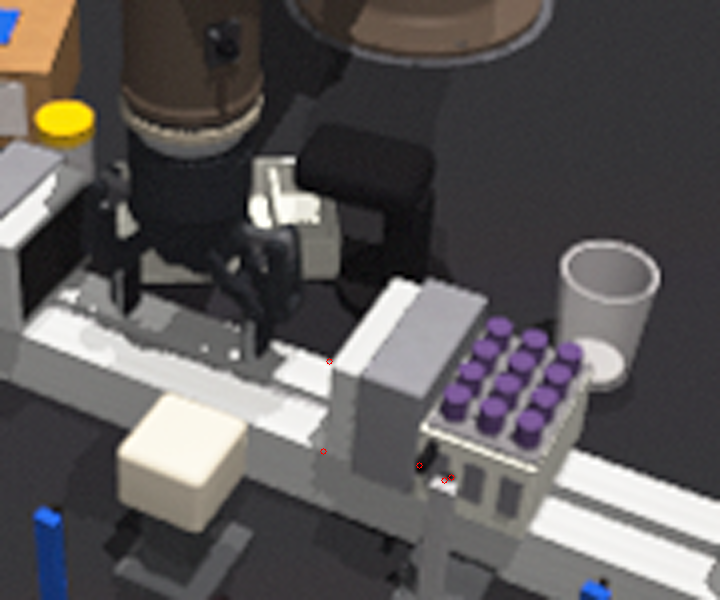

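The shuttle rests with the pointer tip at crop (421,467), about 19 mm before the steel mark at (441,480), and the hand is free inside the bay. I will nudge it gently with the lead plunger.

send_rows(delta_pos=[[0,0.015,0],[0,0.04,0],[0,0.065,0],[0,0.09,0],[0,0.11,0],[0,0.117,0],[0,0.121,0],[0,0.125,0],[0,0.129,0],[0,0.133,0],[0,0.137,0],[0,0.141,0],[0,0.145,0],[0,0.149,0],[0,0.153,0],[0,0.157,0]], dr=[[0,0,0],[0,0,0],[0,0,0],[0,0,0],[0,0,0],[0,0,0],[0,0,0],[0,0,0],[0,0,0],[0,0,0],[0,0,0],[0,0,0],[0,0,0],[0,0,0],[0,0,0],[0,0,0]], fingers=[1,1,1,1,1,1,1,1,1,1,1,1,1,1,1,1])

```text
t: 10.15
position: [0.5711, 0.1365, 0.2238]
eef_rot: [-0.017, 3.141, 0.002]
ft_force: [-0.5, -0.5, -0.3]
opening: 0.0855
gripper_force: 0.0
```

```bash
python3 look.py
```

```text
{'t': 10.15, 's': np.float64(0.1361), 'n': np.float64(-0.0009), 'z': np.float64(0.2238), 'F': array([-0.49, -0.54, -0.28]), 'op': 0.0855}
10.25 0.1362
[(0.275, 13.1), (0.275, 13.1), (0.276, 13.2)] now 10.3
```

send_rows(delta_pos=[[0,0,0],[0,0,0],[0,0,0],[0,0,0]], dr=[[0,0,0],[0,0,0],[0,0,0],[0,0,0]], fingers=[1,1,1,1])

```text
t: 10.8
position: [0.5711, 0.1365, 0.2238]
eef_rot: [-0.017, 3.141, 0.003]
ft_force: [-0.8, 0.2, -0.8]
opening: 0.0852
gripper_force: 0.0
```

```bash
python3 look.py
```

```text
{'t': 10.8, 's': np.float64(0.136), 'n': np.float64(-0.0009), 'z': np.float64(0.2238), 'F': array([-0.77,  0.16, -0.85]), 'op': 0.0852}
10.9 0.136
[(0.282, 13.5), (0.282, 13.5), (0.283, 13.4)] now 10.95
```

send_rows(delta_pos=[[0,0,0],[0,0,0],[0,0,0],[0,0,0],[0,0,0],[0,0,0]], dr=[[0,0,0],[0,0,0],[0,0,0],[0,0,0],[0,0,0],[0,0,0]], fingers=[1,1,1,1,1,1])

```text
t: 11.7
position: [0.5711, 0.1365, 0.2238]
eef_rot: [-0.017, 3.141, 0.002]
ft_force: [0.1, -0.2, -0.0]
opening: 0.0851
gripper_force: 0.0
```

```bash
python3 look.py
```

```text
{'t': 11.7, 's': np.float64(0.136), 'n': np.float64(-0.0009), 'z': np.float64(0.2238), 'F': array([ 0.14, -0.2 , -0.02]), 'op': 0.0851}
11.8 0.136
[(0.283, 13.1), (0.283, 13.1), (0.283, 13.2)] now 11.85
```

send_rows(delta_pos=[[0,0.004,0],[0,0.008,0],[0,0.012,0],[0,0.016,0],[0,0.02,0],[0,0.024,0],[0,0.028,0],[0,0.031,0],[0,0.031,0],[0,0.031,0],[0,0.031,0],[0,0.031,0],[0,0.031,0],[0,0.031,0],[0,0.031,0],[0,0.031,0]], dr=[[0,0,0],[0,0,0],[0,0,0],[0,0,0],[0,0,0],[0,0,0],[0,0,0],[0,0,0],[0,0,0],[0,0,0],[0,0,0],[0,0,0],[0,0,0],[0,0,0],[0,0,0],[0,0,0]], fingers=[1,1,1,1,1,1,1,1,1,1,1,1,1,1,1,1])

```text
t: 13.85
position: [0.571, 0.1458, 0.2238]
eef_rot: [-0.017, 3.141, 0.003]
ft_force: [0.3, 0.6, -1.2]
opening: 0.0852
gripper_force: 0.0
```

```bash
python3 look.py
```

```text
{'t': 13.85, 's': np.float64(0.1453), 'n': np.float64(-0.0009), 'z': np.float64(0.2238), 'F': array([ 0.3 ,  0.59, -1.23]), 'op': 0.0852}
13.95 0.1453
[(0.292, 13.6), (0.292, 13.7), (0.292, 13.7)] now 14.0
```

send_rows(delta_pos=[[0,-0.02,0],[0,-0.05,0],[0,-0.08,0],[0,-0.09,0],[0,-0.09,-0.05],[0,-0.09,-0.15],[0,-0.09,-0.3],[0,-0.09,-0.45],[0,-0.09,-0.55],[0,-0.09,-0.6],[0,-0.09,-0.6],[0,-0.09,-0.6]], dr=[[0,0,0],[0,0,0],[0,0,0],[0,0,0],[0,0,0],[0,0,0],[0,0,0],[0,0,0],[0,0,0],[0,0,0],[0,0,0],[0,0,0]], fingers=[1,1,1,1,1,1,1,1,1,1,1,1])

```text
t: 15.5
position: [0.5709, 0.1186, 0.4024]
eef_rot: [0.018, -3.14, -0.002]
ft_force: [-0.8, 0.8, -0.5]
opening: 0.0852
gripper_force: 0.0
```

```bash
python3 look.py; python3 - <<'E'
from track import *
s=pickle.load(open('last.pkl','rb'));cv2.imwrite('pics/g.png',cv2.resize(s['color'][130:280,270:450],None,fx=4,fy=4,interpolation=2))
E
```

```text
{'t': 15.5, 's': np.float64(0.1181), 'n': np.float64(-0.0013), 'z': np.float64(0.4024), 'F': array([-0.8,  0.8, -0.5]), 'op': 0.0852}
15.6 0.1181
[(0.292, 13.7), (0.292, 13.6), (0.292, 13.7)] now 15.65
```

View pics/g.png

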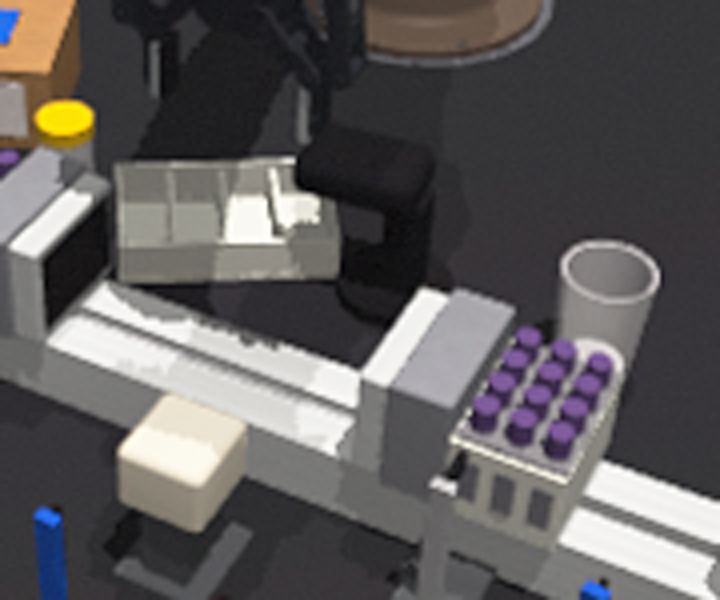

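The pointer at about (453,470) is level with the mark's top at (443,482), which matches the predicted spot at (450,477). The shuttle is at rest and the hand is clear, so I hand in.

```bash
python3 -c "
from bench import bot
print(bot.finish_job())"
```

```text
the job is handed in; nothing more can be done
None
```

The job is handed in; no verdict came back. By camera the pointer passed the reader at about 13 cm/s and was braked on the back buffer, stopping about 19 mm short. Two gentle nudges left it at rest about 2 mm from the mark, with the hand clear.

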